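Raise the track barrier and push the bearing housing into the bay

TASK

Gently push the striped barrier arm up past its balance point so that it stays raised by itself, then push the grey bearing housing along the track, through the open barrier, until it rests against the red stop. Only push with the fingers: do not grip or lift anything, keep the housing flat on the track, do not ram it or force the barrier, and leave the cans, bottle, wrench, ring and V-block where they are.

Things in the scene. Friction and masses are not known exactly. Their poses are not given: they have to be found in the camera images.
- station: Grey track plate fixed to the table, 240 (own x) x 480 (y) x 12 mm, x -80 to +160, y -240 to +240 mm from its origin on the table. Own x points away from the robot (yaw within 0.3 rad), own y along the lane towards the bay. Lane centre at own x -20 mm, 82 mm wide between steel rails 10 mm thick, 22 mm high above the plate. A rest, 60 mm high, stands on the near rail under the barrier arm
- bay_stop (a point): Foot of the inner face of the red stop at the lane's +y end, on the lane's centre line, on the plate's top 12 mm above the table (axes as station). Stop 102 mm wide, 45 mm high above the plate; the floor before it is green
- barrier_hinge (a point): The barrier arm's hinge axis (along station y), 75 mm above the table, 135 mm beyond the lane's centre line, in a green fork 97 mm high. Barrier stands at the middle of the track's length
- barrier_handle (a point): Middle of the free part of the red round handle at the arm's end: 18 mm diameter, sticking out 120 mm sideways from the arm along station +y, this point 70 mm from the arm's centre plane. The bar's end bends up: arm down, the handle is 155 mm above bare table, 225 mm nearer the robot than the hinge axis and 80 mm above it, 30 mm clear of the near rail; swings on a 239 mm radius
- barrier (a joint): Arm angle, rad: 0 = down, level across the lane; grows as the handle swings up and away from the robot; 1.6 = fully raised on its end stop. Striped bar 18 x 24 mm, dark round counterweight behind the hinge. Let go below its balance point (about 0.93) it falls back to 0; let go above, it goes on to 1.6 by itself in a few seconds. About 1 N upward or 3 N away from the robot at the handle lifts it
- housing: Grey and red bearing housing 76 (own x) x 90 (own y, along the lane) x 70 mm, with a 24 mm steel pin on its middle up to 84 mm; about 0.6 kg. Origin: centre of its underside. Starts in the lane on the -y side of the barrier, axes nearly parallel to the station's. Push on its flat -y end face, 45 mm from the origin, 70 mm wide. At the stop the origin is 45 mm from bay_stop. Slides with 2 to 7 N
- can_yellow: Bystander: yellow spray can, 54 mm diameter, 182 mm high, origin under its centre
- can_blue: Bystander: blue spray can, 54 mm diameter, 182 mm high, origin under its centre
- drink_bottle: Bystander: amber bottle with blue cap, 62 mm diameter, 200 mm high, origin under its centre
- bearing_ring: Bystander: steel ring, 52 mm diameter, 16 mm high, standing on the far part of the track plate; origin under its centre
- v_block: Bystander: steel V-block 45 x 50 x 34 mm on the far part of the track plate; origin under its centre
- wrench: Bystander: wrench lying on the table beside the left (+y) end of the track; origin under its middle
There are look-alikes about, which are no part of the job. Several things have the shape of the housing; the one meant has the colours described above.

How it is judged (in metres and radians):
On the way, in this order (a step that is already met when the one before it is completed fails the run):
1. the barrier arm is raised past its balance point to its end stop (1.45 rad or more) and left standing there untouched (value of joint barrier above 1.45 rad and contact force between the fingers and station below 0.1 N), for 0.2 s.
2. the housing is against the red stop (gap under 6 mm) (y of housing in the frame of bay_stop above -0.051 m), for 0.2 s.
At the end, for the whole second after the job is handed in: The barrier stands raised by itself (1.45 rad or more, at rest); the housing lies flat in the lane, at rest, within 6 mm of the red stop (value of joint barrier above 1.45 rad and velocity of joint barrier between -0.05 and 0.05 rad/s and y of housing in the frame of bay_stop above -0.051 m and x of housing in the frame of bay_stop between -0.008 and 0.008 m and z of housing in the frame of bay_stop below 0.004 m and angle between housing's own z axis and vertical below 0.06 rad and linear speed of housing below 0.01 m/s); the robot touches nothing.
It fails at once if the housing is lifted (more than 10 mm) or tipped (more than 0.25 rad) (z of housing in the frame of station above 0.022 m or angle between housing's own z axis and vertical above 0.25 rad).
It fails at once if the housing is rammed or squeezed by the fingers (over 60 N) (contact force between the fingers and housing above 60 N).
It fails at once if the barrier or track is forced or squeezed by the fingers (over 40 N) (contact force between the fingers and station above 40 N).
It fails at once if a bystander is moved more than 30 mm (distance of any of can_yellow, can_blue, drink_bottle, bearing_ring, v_block, wrench from where it was at the start of the episode above 0.03 m).
It also fails if it takes over 64 s, if anything falls off the work surface, if the arm or the gripper's body presses on something with over 40 N, if the wrist force passes 120 N, or if a joint passes its speed limit or range.

ROBOT

A 6-joint arm with a two-finger parallel gripper is mounted at the origin on the work surface. World frame = base frame: x ahead of the robot, y to its left, z up, the work surface at z = 0. Lengths are in mm, angles in rad, forces in N, time in s.
With the tool pointing down it reaches from about 400 to 925 mm from the base axis. Payload 12.5 kg.
Tool frame: the origin (TCP) lies at the centre of the arm's flange, where the gripper is bolted on; the fingertips stand 190 mm ahead of it and the grasp point (between the pads) lies 171 mm ahead of it; z points along the fingers, y is the direction in which the jaws open and shut (so a half turn about z gives the same grasp; the last joint's range is limited). The gripper opens to 95 mm and grips with 3 to 60 N. Pads are 20 mm wide; open, the fingers measure 119 mm over their backs; the gripper's body (75 mm by 180 mm) begins 59 mm behind the grasp point.
Start: joints at [-1.237, 0.491, 1.559, -0, 1.092, -0.106], TCP at [266.118, -565.514, 404.761] pointing down, gripper open.
Joint ranges: [-3.1, 3.1], [-0.84, 2.19], [0.05, 2.79], [-1.13, 4.28], [0.06, 2.93], [-2.69, 2.69]. Speed limits (rad/s): [2.22, 2.22, 2.79, 3.14, 3.14, 3.14].

INTERFACE

Orientations are given as [roll, pitch, yaw] about the fixed x, y, z axes, in that order (R = Rz(yaw) Ry(pitch) Rx(roll)).
In Python, from cell import env, optics gives the robot as it stands.
- The arm moves only by the tool apply_moves, never from a script. Its argument "commands" is a list of rows, each a list of 7 numbers: the turn, a rotation vector about the tool's x, y, z in degrees, then the shift along the tool's x, y, z in m, then the finger opening in m, from 0 to 0.0951. A call has 1 to 5 rows; each row shifts and turns the commanded pose from where the row before left it, along the tool's axes as they then stand; what a row does not reach is not made up. A row lasts 1/12 s, in which the tool goes at most 41.7 mm and 7.16 degrees, less where a joint would pass 70% of its speed; a pose out of reach is approached as far as the arm can. A call with a gripper value outside its range is refused whole. The fingers move at their own pace and stop on an object; the grip force is fixed at half the most. Time passes only in rows, so rows that do not move let the fingers close. It gives the time, the measured TCP pose, the force and the opening at its end, in the units of the state.
- env.state(): the state, without advancing time (a new reading comes with each control period).
- optics.read_camera(name): name is "side" or "top"; returns a dict with "color" (480x640x3 uint8, red, green, blue), "fx", "fy", "cx", "cy" (pixels), "distortion" ([k1, k2, p1, p2, k3] as OpenCV has them; the pictures are not rectified), "eye" and "rotation" of the camera in the world. Camera axes: x right, y up, looking along -z (the intrinsics and any distortion apply to the point x, -y, -z); pixel columns grow to the right and rows downward; lengths in mm; the calibration is good to about 2 mm. A picture is of the moment at which its call begins. There is no depth.
- env.job_done(): hands the job in, once; it reports no verdict.
The state is a dict: "t": time; "joints": joint angles; "qvel": joint speeds; "tau": joint torques, N m; "eef_pos": TCP position; "tcp_rot": TCP orientation; "ft_force": force on the tool from outside, world axes, zero at the start; "moment": the same for the moment, N m; "opening": opening from 0.0 (shut) to 1.0 (fully open).
Only numpy, scipy, OpenCV 4.12 (cv2) and the standard library are available. Lean on these libraries where they do the work, as an engineer would, in place of code of your own. Each camera call takes 0.05 s, during which the arm holds its last target. There are 200 camera calls.

## Working session

There is one attempt and no reset: what is moved stays moved. The work goes in short steps, Python scripts to look and compute and a tool call to move; the robot and the scene stay as the last step left them, time stands still between calls to the robot, and variables do not carry over. Pictures are saved under pics/ and viewed, about 8 in all and at most 12, crops included, and the job is handed in when it is done.

Besides the shell and the picture viewer there is one more tool, called as name([rows], argument=value, ...), one row to a line, values as JSON. apply_moves: Moves the arm, as the interface text tells. Its arguments: {"type":"object","properties":{"commands":{"type":"array","items":{"type":"array","items":{"type":"number"}}}},"required":["commands"]}

```bash
mkdir -p pics; cat > h.py <<'E'
import numpy as np, cv2
from cell import env, optics
def cam(n,fn=None):
    c=optics.read_camera(n)
    if fn: cv2.imwrite('pics/'+fn,c['color'][:,:,::-1])
    return c
def ray(c,u,v):
    K=np.array([[c['fx'],0,c['cx']],[0,c['fy'],c['cy']],[0,0,1.]])
    p=cv2.undistortPoints(np.array([[[u,v]]],float),K,np.array(c['distortion'],float))[0,0]
    d=np.array(c['rotation'])@np.array([p[0],-p[1],-1.]); return np.array(c['eye'],float),d/np.linalg.norm(d)
def onz(c,u,v,z):
    e,d=ray(c,u,v); return e+d*(z-e[2])/d[2]
def tri(r1,r2):
    (a,d),(b,f)=r1,r2
    s=np.linalg.lstsq(np.c_[d,-f],b-a,rcond=None)[0]; p,q=a+d*s[0],b+f*s[1]
    return (p+q)/2,np.linalg.norm(p-q)
def proj(c,P):
    R=np.array(c['rotation']); q=R.T@(np.array(P,float)-np.array(c['eye'])); q=q*[1,-1,-1]
    K=np.array([[c['fx'],0,c['cx']],[0,c['fy'],c['cy']],[0,0,1.]])
    return cv2.projectPoints(q[None],np.zeros(3),np.zeros(3),K,np.array(c['distortion'],float))[0].ravel()
E
python3 - <<'E'
from h import *
np.set_printoptions(precision=3,suppress=True)
for n in('side','top'):
    c=cam(n,n+'0.png'); print(n,c['eye'],c['rotation'],c['fx'])
print(env.state())
E
```

```text
side [ 491.554 1076.509  929.549] [ 0.939  0.013 -3.073] 506.55749476936046
top [ 353.848  -34.159 1384.461] [ 0.182 -0.006 -1.592] 556.9002166931832
{'t': 0.1, 'joints': array([-1.237,  0.491,  1.559, -0.   ,  1.092, -0.106]), 'qvel': array([-0.002, -0.001, -0.002, -0.   ,  0.001,  0.002]), 'tau': array([  0.003, -61.362, -25.86 ,   0.069,   0.047,  -0.   ]), 'eef_pos': array([ 266.089, -565.493,  404.25 ]), 'tcp_rot': array([-3.141, -0.   ,  0.44 ]), 'ft_force': array([ 0.228,  0.086, -0.107]), 'moment': array([ 0.016, -0.001, -0.001]), 'opening': 0.9979556572534554}
```

View pics/top0.png

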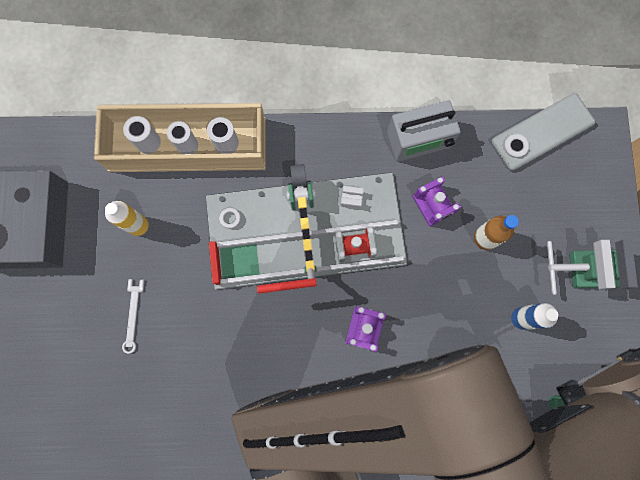

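View pics/side0.png

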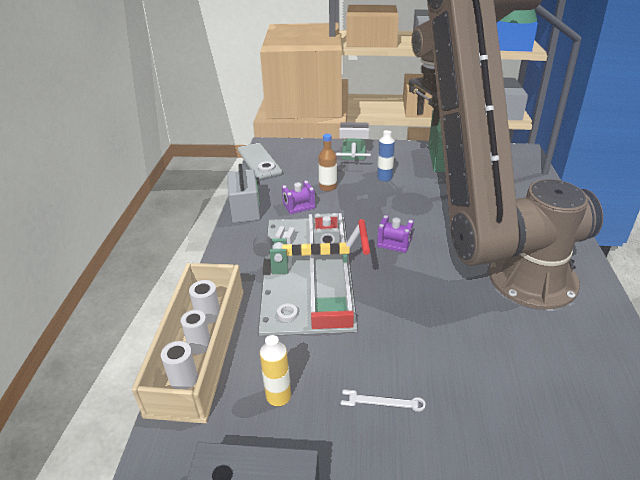

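Top view: the plate's corners are near (207,195), (395,174), (407,263) and (216,289). The stop is at (214,262), the handle runs (257,289)–(316,282), and the housing is at (356,243). Purple look-alikes sit at (366,328) and (436,200), and the wrench at (133,315). The side view agrees, with the handle at (365,237) and the stop at (332,320).

```bash
sed -i 's/^from cell/from scipy.spatial.transform import Rotation as Ro\nfrom cell/; s/    if fn: cv2/    c["rotation"]=Ro.from_euler("xyz",c["rotation"]).as_matrix()\n    if fn: cv2/' h.py
cat >> h.py <<'E'
def red(c):
    h=cv2.cvtColor(c['color'],cv2.COLOR_RGB2HSV); m=((h[...,0]<8)|(h[...,0]>172))&(h[...,1]>150)&(h[...,2]>80)
    m=m.astype(np.uint8); n,l,s,ce=cv2.connectedComponentsWithStats(m)
    out=[]
    for i in range(1,n):
        if s[i,4]>25:
            pts=np.argwhere(l==i)[:,::-1].astype(np.float32); out.append((s[i],ce[i],cv2.minAreaRect(pts),pts))
    return out
E
python3 - <<'E'
from h import *
np.set_printoptions(precision=1,suppress=True)
t=cam('top');s=cam('side')
for c in(t,s):
    for q in red(c): print(q[0],q[1],cv2.boxPoints(q[2]).ravel())
C=[onz(t,*p,12) for p in[(207,195),(395,174),(407,263),(216,289)]]
for p in C: print(p)
print([np.linalg.norm(C[i]-C[(i+1)%4]) for i in range(4)])
ctr=sum(C)/4; a=(C[0]-C[1])+(C[3]-C[2]); a/=np.linalg.norm(a); x=np.array([a[1],-a[0],0])
org=ctr-40*x; print('ctr',ctr,'yaw',np.arctan2(-a[0],a[1]),'org',org)
bs=org-20*x+0*a
print('hinge px',proj(t,org+115*x+np.array([0,0,63])))
hd=org+x*(-20+135-225)+70*a; hd[2]=155
print('handle pred',hd,proj(t,hd),proj(s,hd))
for y in(10,130):
    e=org-110*x+y*a;e[2]=155;print('end',e,proj(t,e),proj(s,e))
print('pin',onz(t,356,241,84), 'local',(onz(t,356,241,84)-org)@x,(onz(t,356,241,84)-org)@a)
E
```

```text
[343 229  28  28 372] [356.5 244.9] [341.8 232.5 366.6 228.9 370.4 255.8 345.6 259.3]
[209 242  12  43 359] [214.6 262.5] [208.3 242.1 217.1 241.2 221.3 283.6 212.4 284.4]
[257 278  59  15 457] [286.  285.2] [256.5 285.  314.8 277.6 315.8 285.4 257.5 292.9]
[359 220  11  34 200] [363.6 237.1] [357.2 220.5 363.4 219.4 369.7 252.5 363.5 253.7]
[726.8 246.3  12. ]
[ 773.2 -233.2   12. ]
[ 542.8 -253.    12. ]
[487.8 220.2  12. ]
[np.float64(481.73585568007667), np.float64(231.2273168961366), np.float64(476.40226175852155), np.float64(240.45890768644767)]
ctr [632.7  -4.9  12. ] yaw 0.10603329946691499 org [592.9  -9.1  12. ]
hinge px [302.3 194.3]
handle pred [476.1  48.8 155. ] [281.9 286.6] [364.2 238.6]
end [482.4 -10.8 155. ] [308.8 283.2] [361.9 224.8]
end [469.7 108.5 155. ] [254.8 290. ] [366.5 253.4]
pin [ 587.9 -123.    84. ] local -16.97504110968274 -112.7211953591541
```

apply_moves([
  [0,0,6.4,0,0,0,0],
  [0,0,6.4,0,0,0,0],
  [0,0,6.3,0,0,0,0],
  [0,0,0,0.03,0,0,0],
  [0,0,0,0.04,0,0,0],
])

```text
t: 0.62
eef_pos: [334.5, -558.7, 404.9]
tcp_rot: [3.142, 0.0, 0.102]
ft_force: [-0.1, -0.9, -1.2]
opening: 0.707
```

apply_moves([
  [0,0,0,0.03,-0.02,0,0],
  [0,0,0,0.025,-0.03,0,0],
  [0,0,0,0.025,-0.03,0,0],
  [0,0,0,0.025,-0.03,0,0],
  [0,0,0,0.025,-0.03,0,0],
])

```text
t: 1.03
eef_pos: [450.9, -403.4, 404.5]
tcp_rot: [-3.141, 0.0, 0.106]
ft_force: [0.3, -0.1, -0.7]
opening: 0.356
```

apply_moves([
  [0,0,0,0.01,-0.039,0,0],
  [0,0,0,0.01,-0.039,0,0],
  [0,0,0,0,-0.04,0,0],
  [0,0,0,0,-0.04,0,0],
  [0,0,0,0,-0.04,0,0],
])

```text
t: 1.45
eef_pos: [448.5, -204.2, 404.6]
tcp_rot: [-3.142, 0.0, 0.106]
ft_force: [0.6, 0.8, 0.5]
opening: 0.021
```

apply_moves([
  [0,0,0,0,-0.04,0,0],
  [0,0,0,0,-0.04,0,0],
  [0,0,0,0,-0.04,0,0],
  [0,0,0,0,-0.04,0,0],
  [0,0,0,0,-0.04,0,0],
])

```text
t: 1.87
eef_pos: [427.0, -5.5, 404.8]
tcp_rot: [3.141, -0.0, 0.106]
ft_force: [1.0, -0.0, -0.3]
opening: 0.005
```

apply_moves([
  [0,0,0,0,-0.04,0,0],
  [0,0,0,0,-0.009,0.02,0],
  [0,0,0,0,0,0,0],
  [0,0,0,0,0,0,0],
])

```text
t: 2.2
eef_pos: [422.5, 41.8, 384.5]
tcp_rot: [-3.142, 0.002, 0.108]
ft_force: [0.3, -0.1, 0.2]
opening: 0.004
```

apply_moves([
  [0,0,0,0,0,0.037,0],
  [0,0,0,0,0,0.037,0],
  [0,0,0,0.01,0,0,0],
  [0,0,0,0.008,0,0,0],
  [0,0,0,0.006,0,0,0],
])

```text
t: 2.62
eef_pos: [448.4, 43.3, 312.3]
tcp_rot: [3.141, -0.002, 0.105]
ft_force: [0.1, -0.2, -0.7]
opening: 0.003
```

```bash
python3 - <<'E'
from h import *
np.set_printoptions(precision=1,suppress=True)
t=cam('top');s=cam('side','side1.png')
st=env.state();print(st['eef_pos'],st['ft_force'])
a=.342
import math
for th in np.arange(0,1.3,.1): print(round(th,1),round(115-239*math.cos(a+th)),round(75+239*math.sin(a+th)))
cv2.imwrite('pics/s1c.png',cv2.resize(s['color'][150:350,240:500,::-1],None,fx=2.5,fy=2.5))
E
```

```text
[448.   43.7 312.5] [-0.7  0.3  0.5]
0.0 -110 155
0.1 -101 177
0.2 -90 198
0.3 -76 218
0.4 -61 237
0.5 -44 253
0.6 -26 268
0.7 -6 281
0.8 16 292
0.9 38 301
1.0 61 308
1.1 84 312
1.2 108 314
```

View pics/s1c.png

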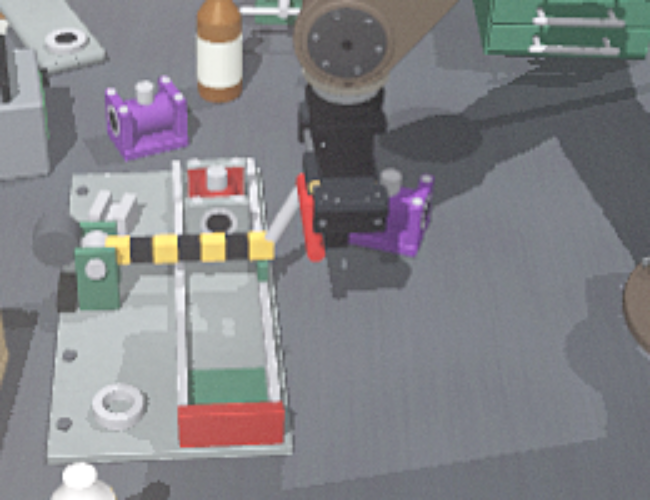

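apply_moves([
  [0,0,0,0.005,0,0,0],
  [0,0,0,0.003,0,0,0],
  [0,0,0,0.002,0,0,0],
  [0,0,0,0.002,0,0,0],
])

```text
t: 3.05
eef_pos: [457.2, 45.4, 311.0]
tcp_rot: [-3.141, 0.004, 0.107]
ft_force: [-18.2, -4.4, 13.1]
opening: 0.006
```

apply_moves([
  [0,0,0,0.002,0,-0.004,0],
  [0,0,0,0.002,0,-0.005,0],
  [0,0,0,0.002,0,-0.005,0],
  [0,0,0,0.002,0,-0.005,0],
])

```text
t: 3.38
eef_pos: [464.6, 46.2, 329.6]
tcp_rot: [-3.141, 0.007, 0.107]
ft_force: [-12.6, -3.2, 3.6]
opening: 0.004
```

apply_moves([
  [0,0,0,0.0015,0,-0.006,0],
  [0,0,0,0.002,0,-0.006,0],
  [0,0,0,0.0025,0,-0.006,0],
  [0,0,0,0.003,0,-0.006,0],
  [0,0,0,0.003,0,-0.006,0],
])

```text
t: 3.8
eef_pos: [478.6, 47.5, 360.4]
tcp_rot: [3.141, -0.001, 0.106]
ft_force: [-0.6, 0.2, -0.4]
opening: 0.008
```

apply_moves([
  [0,0,0,0.004,0,-0.005,0],
  [0,0,0,0.0035,0,-0.005,0],
  [0,0,0,0.0035,0,-0.005,0],
  [0,0,0,0.004,0,-0.005,0],
  [0,0,0,0.004,0,-0.005,0],
])

```text
t: 4.22
eef_pos: [496.4, 49.5, 385.3]
tcp_rot: [3.142, 0.004, 0.107]
ft_force: [-12.8, -1.6, 9.0]
opening: 0.006
```

```bash
python3 - <<'E'
from h import *
s=cam('side')
cv2.imwrite('pics/s2c.png',cv2.resize(s['color'][120:320,240:500,::-1],None,fx=2.5,fy=2.5))
E
```

```text
(no output)
```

View pics/s2c.png

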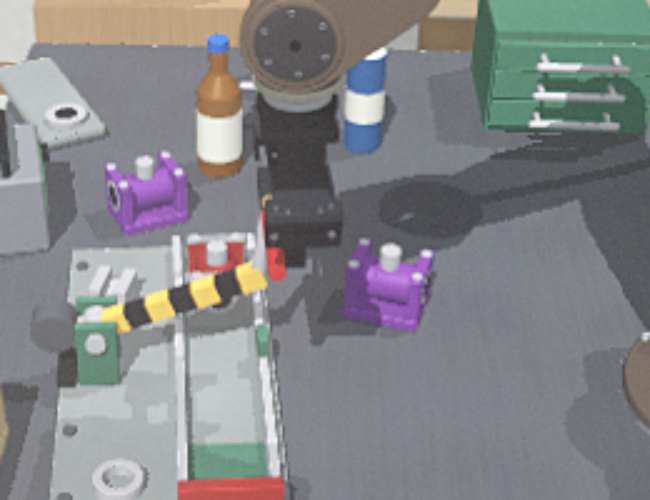

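Side crop: the bar is lifted about 0.3 rad, the fingers are on the handle (end at 278,264), and nothing else is near. I'll keep following the arc.

apply_moves([
  [0,0,0,0.004,0,-0.006,0],
  [0,0,0,0.004,0,-0.006,0],
  [0,0,0,0.005,0,-0.005,0],
  [0,0,0,0.005,0,-0.005,0],
  [0,0,0,0.005,0,-0.005,0],
])

```text
t: 4.68
eef_pos: [520.4, 52.0, 412.4]
tcp_rot: [3.141, -0.0, 0.106]
ft_force: [-3.3, -0.3, 2.9]
opening: 0.004
```

apply_moves([
  [0,0,0,0.006,0,-0.005,0],
  [0,0,0,0.006,0,-0.005,0],
  [0,0,0,0.006,0,-0.005,0],
  [0,0,0,0.006,0,-0.004,0],
  [0,0,0,0.006,0,-0.004,0],
])

```text
t: 5.1
eef_pos: [550.5, 55.2, 435.1]
tcp_rot: [3.142, -0.0, 0.106]
ft_force: [-1.5, -0.0, 1.0]
opening: 0.004
```

apply_moves([
  [0,0,0,0.006,0,-0.004,0],
  [0,0,0,0.006,0,-0.004,0],
  [0,0,0,0.006,0,-0.003,0],
  [0,0,0,0.006,0,-0.003,0],
  [0,0,0,0.006,0,-0.003,0],
])

```text
t: 5.52
eef_pos: [580.2, 58.4, 451.9]
tcp_rot: [3.142, 0.0, 0.106]
ft_force: [-0.4, 1.0, 2.0]
opening: 0.004
```

apply_moves([
  [0,0,0,0.006,0,-0.003,0],
  [0,0,0,0.006,0,-0.003,0],
  [0,0,0,0.006,0,-0.002,0],
  [0,0,0,0.006,0,-0.002,0],
  [0,0,0,0.006,0,-0.002,0],
])

```text
t: 5.93
eef_pos: [610.1, 61.6, 463.8]
tcp_rot: [3.142, 0.0, 0.106]
ft_force: [-0.2, 0.2, 0.8]
opening: 0.005
```

apply_moves([
  [0,0,0,0.006,0,-0.002,0],
  [0,0,0,0.006,0,-0.002,0],
  [0,0,0,0.006,0,-0.002,0],
  [0,0,0,0.006,0,-0.001,0],
  [0,0,0,0.006,0,-0.001,0],
])

```text
t: 6.35
eef_pos: [639.9, 64.8, 471.8]
tcp_rot: [3.141, -0.0, 0.106]
ft_force: [0.1, 0.1, -0.4]
opening: 0.003
```

apply_moves([
  [0,0,0,-0.01,0,0,0],
  [0,0,0,-0.03,0,0,0],
  [0,0,0,-0.035,0,0,0],
  [0,0,0,-0.035,0,0,0],
  [0,0,0,-0.02,0,0,0],
])

```text
t: 6.77
eef_pos: [507.5, 50.8, 471.7]
tcp_rot: [-3.142, 0.001, 0.107]
ft_force: [-0.1, -0.2, 0.0]
opening: 0.006
```

apply_moves([
  [0,0,0,0,0.03,0,0],
  [0,0,0,0,0.04,0,0],
  [0,0,0,0,0.04,0,0],
  [0,0,0,0,0.04,0,0],
  [0,0,0,0,0.04,0,0],
])

```text
t: 7.18
eef_pos: [530.3, -139.9, 472.1]
tcp_rot: [3.141, -0.001, 0.107]
ft_force: [1.9, -0.5, -0.6]
opening: 0.0
```

apply_moves([
  [0,0,0,0,0.04,0,0],
  [0,0,0,0,0.04,0,0],
  [0,0,0,0,0.02,0,0],
  [0,0,0,0,0,0,0],
  [0,0,0,0,0,0,0],
])

```text
t: 7.6
eef_pos: [540.9, -238.4, 471.3]
tcp_rot: [-3.141, 0.001, 0.105]
ft_force: [0.9, -0.1, -0.1]
opening: 0.002
```

apply_moves([
  [0,0,0,0,0,0,0],
  [0,0,0,0,0,0,0],
  [0,0,0,0,0,0,0],
  [0,0,0,0,0,0,0],
  [0,0,0,0,0,0,0],
])

```text
t: 8.02
eef_pos: [540.9, -236.8, 472.0]
tcp_rot: [3.141, -0.0, 0.107]
ft_force: [-0.9, -0.5, 0.2]
opening: 0.004
```

apply_moves([
  [0,0,0,0,0,0,0],
  [0,0,0,0,0,0,0],
  [0,0,0,0,0,0,0],
  [0,0,0,0,0,0,0],
  [0,0,0,0,0,0,0],
])

```text
t: 8.43
eef_pos: [540.8, -237.5, 471.7]
tcp_rot: [3.142, 0.0, 0.106]
ft_force: [0.2, 0.0, -0.6]
opening: 0.004
```

```bash
python3 - <<'E'
from h import *
np.set_printoptions(precision=1,suppress=True)
s=cam('side');t=cam('top','top3.png')
im=np.vstack([s['color'][100:360,200:480],t['color'][140:400,190:470]])
cv2.imwrite('pics/c3.png',cv2.resize(np.hstack([im[:260],im[260:]])[:,:,::-1],None,fx=1.4,fy=1.4))
for q in red(t): print(q[0],q[1],cv2.boxPoints(q[2]).ravel())
st=env.state();print(st['eef_pos'],st['ft_force'])
E
```

```text
[233 121  64  16 528] [263.9 128.4] [232.8 127.6 295.4 120.2 296.5 129.  233.9 136.4]
[343 229  28  28 370] [356.5 244.9] [341.6 232.8 366.3 229.  370.4 255.8 345.7 259.6]
[209 242  12  43 360] [214.6 262.6] [208.4 242.1 217.2 241.2 221.2 283.6 212.4 284.4]
[ 540.8 -237.5  471.7] [-0.4 -0.1  0.3]
```

View pics/c3.png

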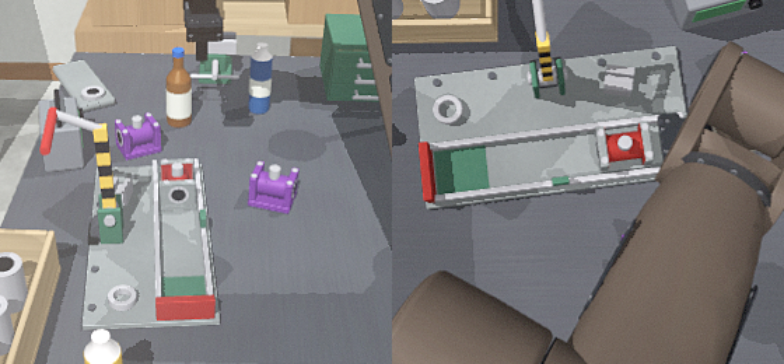

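The barrier stands vertical, with the handle swung beyond the hinge at (48,130) in the side crop. The housing and the other objects haven't moved. Next I'll go behind the housing.

apply_moves([
  [0,0,0,0.03,0,0,0],
  [0,0,0,0.028,0,0.02,0],
  [0,0,0,0,0,0.04,0],
  [0,0,0,0,0,0.04,0],
  [0,0,0,0,0,0.04,0],
])

```text
t: 8.95
eef_pos: [598.5, -231.0, 330.2]
tcp_rot: [3.141, -0.001, 0.107]
ft_force: [0.6, -1.2, 0.7]
opening: 0.005
```

apply_moves([
  [0,0,0,0,0,0.04,0],
  [0,0,0,0,0,0.03,0],
  [0,0,0,0,0,0.02,0],
  [0,0,0,0,0,0.008,0],
  [0,0,0,0,0,0,0],
])

```text
t: 9.37
eef_pos: [598.4, -231.3, 232.0]
tcp_rot: [-3.14, 0.003, 0.106]
ft_force: [0.3, 0.2, 0.1]
opening: 0.005
```

```bash
python3 - <<'E'
from h import *
np.set_printoptions(precision=1,suppress=True)
t=cam('top');s=cam('side')
cv2.imwrite('pics/s4.png',cv2.resize(s['color'][120:360,230:450,::-1],None,fx=2.5,fy=2.5))
o=np.array([592.9,-9.1,12]);x=np.array([np.cos(.106),np.sin(.106),0]);a=np.array([-x[1],x[0],0])
loc=lambda p:((p-o)@x,(p-o)@a)
print('stop foot',loc(onz(t,218.5,262.3,12)),loc(onz(t,218.5,262.3,57)))
st=env.state();print(st['eef_pos'],st['ft_force'],'tcp',loc(st['eef_pos']))
E
```

```text
stop foot (np.float64(-15.032829573758837), np.float64(227.00082657383402)) (np.float64(-22.42086227826397), np.float64(219.57022305190645))
[ 598.8 -231.5  234.8] [-0.  -1.4  0.2] tcp (np.float64(-17.62092907978881), np.float64(-221.78565805443037))
```

View pics/s4.png

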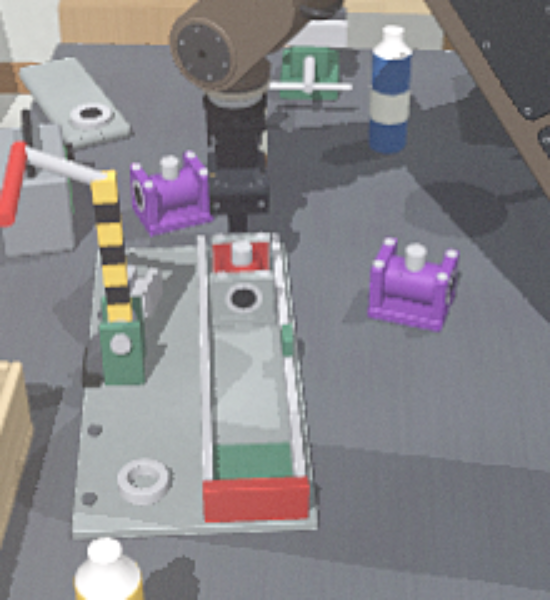

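The fingers are in the lane behind the housing, with clearance all round. The stop face is near own y 224, so pushing should end with the TCP at about y 122.

apply_moves([
  [0,0,0,0,-0.015,0,0],
  [0,0,0,0,-0.015,0,0],
  [0,0,0,0,-0.008,0,0],
  [0,0,0,0,-0.004,0,0],
  [0,0,0,0,-0.003,0,0],
])

```text
t: 9.88
eef_pos: [593.8, -185.4, 234.5]
tcp_rot: [3.141, -0.001, 0.108]
ft_force: [0.0, -0.4, 0.8]
opening: 0.005
```

apply_moves([
  [0,0,0,0,-0.003,0,0],
  [0,0,0,0,-0.003,0,0],
  [0,0,0,0,-0.003,0,0],
  [0,0,0,0,-0.003,0,0],
  [0,0,0,0,-0.003,0,0],
])

```text
t: 10.3
eef_pos: [592.2, -171.8, 233.7]
tcp_rot: [3.141, -0.0, 0.106]
ft_force: [0.6, -2.6, -0.1]
opening: 0.002
```

apply_moves([
  [0,0,0,0,-0.004,0,0],
  [0,0,0,0,-0.006,0,0],
  [0,0,0,0,-0.007,0,0],
  [0,0,0,0,-0.007,0,0],
  [0,0,0,0,-0.007,0,0],
])

```text
t: 10.72
eef_pos: [588.7, -140.0, 233.7]
tcp_rot: [3.142, 0.0, 0.107]
ft_force: [0.5, -2.3, 0.1]
opening: 0.002
```

apply_moves([
  [0,0,0,0,-0.007,0,0],
  [0,0,0,0,-0.007,0,0],
  [0,0,0,0,-0.007,0,0],
  [0,0,0,0,-0.007,0,0],
  [0,0,0,0,-0.007,0,0],
])

```text
t: 11.13
eef_pos: [585.0, -105.3, 233.8]
tcp_rot: [3.141, -0.0, 0.106]
ft_force: [0.7, -2.2, 0.9]
opening: 0.003
```

apply_moves([
  [0,0,0,0,-0.007,0,0],
  [0,0,0,0,-0.007,0,0],
  [0,0,0,0,-0.007,0,0],
  [0,0,0,0,-0.007,0,0],
  [0,0,0,0,-0.007,0,0],
])

```text
t: 11.55
eef_pos: [581.3, -70.6, 233.7]
tcp_rot: [3.142, -0.0, 0.106]
ft_force: [-0.3, -2.9, 0.5]
opening: 0.006
```

apply_moves([
  [0,0,0,0,-0.007,0,0],
  [0,0,0,0,-0.007,0,0],
  [0,0,0,0,-0.007,0,0],
  [0,0,0,0,-0.007,0,0],
  [0,0,0,0,-0.007,0,0],
])

```text
t: 11.97
eef_pos: [577.6, -35.7, 233.7]
tcp_rot: [3.141, -0.0, 0.106]
ft_force: [-0.6, -2.3, 1.0]
opening: 0.007
```

apply_moves([
  [0,0,0,0,-0.007,0,0],
  [0,0,0,0,-0.007,0,0],
  [0,0,0,0,-0.007,0,0],
  [0,0,0,0,-0.007,0,0],
  [0,0,0,0,-0.007,0,0],
])

```text
t: 12.38
eef_pos: [573.9, -0.9, 233.7]
tcp_rot: [3.141, -0.0, 0.106]
ft_force: [0.9, -2.9, 0.1]
opening: 0.008
```

apply_moves([
  [0,0,0,0,-0.007,0,0],
  [0,0,0,0,-0.007,0,0],
  [0,0,0,0,-0.007,0,0],
  [0,0,0,0,-0.007,0,0],
  [0,0,0,0,-0.007,0,0],
])

```text
t: 12.8
eef_pos: [570.2, 33.9, 233.7]
tcp_rot: [3.142, 0.0, 0.106]
ft_force: [0.4, -2.6, 1.0]
opening: 0.003
```

```bash
python3 - <<'E'
from h import *
np.set_printoptions(precision=1,suppress=True)
t=cam('top');s=cam('side')
cv2.imwrite('pics/s5.png',cv2.resize(np.hstack([s['color'][120:360,230:450],t['color'][140:380,180:420]])[:,:,::-1],None,fx=1.7,fy=1.7))
o=np.array([592.9,-9.1,12]);x=np.array([np.cos(.106),np.sin(.106),0]);a=np.array([-x[1],x[0],0])
st=env.state();p=st['eef_pos']-o;print(st['ft_force'],'tcp',p@x,p@a)
E
```

```text
[-0.1 -0.7  0.9] tcp -18.1550536993338 45.61840696848401
```

View pics/s5.png

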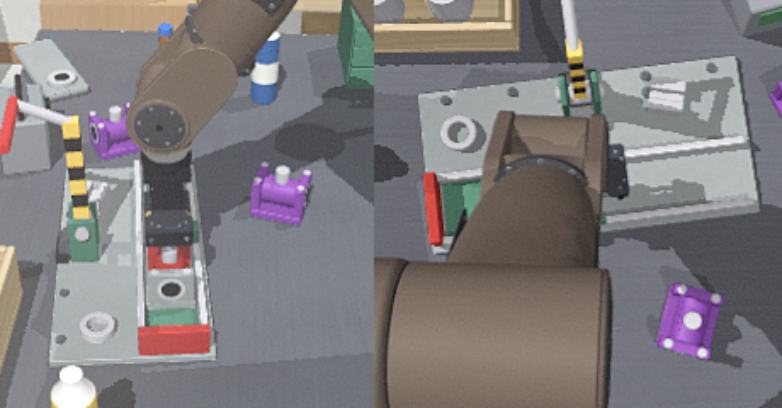

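The housing is in the lane past the barrier with the bar still up, and about 75 mm remain to the stop.

apply_moves([
  [0,0,0,0,-0.006,0,0],
  [0,0,0,0,-0.007,0,0],
  [0,0,0,0,-0.007,0,0],
  [0,0,0,0,-0.007,0,0],
  [0,0,0,0,-0.007,0,0],
])

```text
t: 13.32
eef_pos: [566.5, 67.7, 233.7]
tcp_rot: [3.142, 0.0, 0.106]
ft_force: [-0.1, -1.9, 0.3]
opening: 0.003
```

apply_moves([
  [0,0,0,0,-0.006,0,0],
  [0,0,0,0,-0.005,0,0],
  [0,0,0,0,-0.005,0,0],
  [0,0,0,0,-0.004,0,0],
  [0,0,0,0,-0.003,0,0],
])

```text
t: 13.73
eef_pos: [564.1, 90.3, 233.7]
tcp_rot: [3.142, 0.0, 0.107]
ft_force: [0.8, -2.6, -1.2]
opening: 0.004
```

apply_moves([
  [0,0,0,0,-0.003,0,0],
  [0,0,0,0,-0.002,0,0],
  [0,0,0,0,-0.002,0,0],
])

```text
t: 13.98
eef_pos: [563.4, 96.9, 233.7]
tcp_rot: [3.141, -0.0, 0.106]
ft_force: [-0.1, -3.7, -0.4]
opening: 0.004
```

apply_moves([
  [0,0,0,0,-0.002,0,0],
  [0,0,0,0,-0.002,0,0],
  [0,0,0,0,-0.002,0,0],
])

```text
t: 14.23
eef_pos: [562.8, 102.9, 233.7]
tcp_rot: [3.142, 0.0, 0.106]
ft_force: [0.4, -1.7, -0.2]
opening: 0.007
```

apply_moves([
  [0,0,0,0,-0.0015,0,0],
  [0,0,0,0,-0.0015,0,0],
])

```text
t: 14.4
eef_pos: [562.5, 105.9, 233.7]
tcp_rot: [3.142, 0.0, 0.106]
ft_force: [0.4, -2.4, -0.5]
opening: 0.002
```

apply_moves([
  [0,0,0,0,-0.0015,0,0],
  [0,0,0,0,-0.0015,0,0],
])

```text
t: 14.57
eef_pos: [562.2, 108.8, 233.7]
tcp_rot: [3.141, 0.0, 0.106]
ft_force: [0.3, -1.9, -0.7]
opening: -0.002
```

apply_moves([
  [0,0,0,0,-0.0015,0,0],
  [0,0,0,0,-0.001,0,0],
])

```text
t: 14.73
eef_pos: [561.9, 111.4, 233.7]
tcp_rot: [3.142, -0.0, 0.106]
ft_force: [1.8, -2.9, -0.5]
opening: 0.003
```

Own y is now 123, still sliding at about 2.5 N. I'll keep creeping until the force rises.

apply_moves([
  [0,0,0,0,-0.001,0,0],
  [0,0,0,0,-0.001,0,0],
])

```text
t: 14.9
eef_pos: [561.9, 112.3, 233.9]
tcp_rot: [3.14, -0.0, 0.107]
ft_force: [0.9, -22.9, 4.0]
opening: 0.005
```

apply_moves([
  [0,0,0,0,-0.001,0,0],
  [0,0,0,0,-0.001,0,0],
])

```text
t: 15.07
eef_pos: [561.9, 112.9, 234.2]
tcp_rot: [3.138, -0.0, 0.107]
ft_force: [0.9, -38.3, 8.8]
opening: 0.009
```

The force rose to 38 N, so the housing is against the stop. I'll back off along the lane, lift, and move clear of the view.

apply_moves([
  [0,0,0,0,0.003,0,0],
  [0,0,0,0,0.015,0,0],
  [0,0,0,0,0.02,0,0],
  [0,0,0,0,0,-0.03,0],
  [0,0,0,0,0,-0.04,0],
])

```text
t: 15.48
eef_pos: [565.2, 76.6, 302.0]
tcp_rot: [-3.141, 0.006, 0.105]
ft_force: [0.8, 0.7, 0.6]
opening: 0.003
```

apply_moves([
  [0,0,0,0,0,-0.04,0],
  [0,0,0,0,0,-0.04,0],
  [0,0,0,-0.02,0.03,0,0],
  [0,0,0,-0.01,0.04,0,0],
  [0,0,0,0,0.04,0,0],
])

```text
t: 15.9
eef_pos: [545.6, -35.3, 384.9]
tcp_rot: [3.142, -0.001, 0.109]
ft_force: [0.9, 0.9, 0.2]
opening: 0.005
```

apply_moves([
  [0,0,0,0,0.04,0,0],
  [0,0,0,0,0.04,0,0],
  [0,0,0,0,0.04,0,0],
  [0,0,0,0,0.04,0,0],
  [0,0,0,0,0,0,0],
])

```text
t: 16.32
eef_pos: [564.6, -199.8, 383.6]
tcp_rot: [3.14, -0.001, 0.102]
ft_force: [-0.4, 0.6, -0.6]
opening: 0.007
```

```bash
python3 - <<'E'
from h import *
np.set_printoptions(precision=1,suppress=True)
t=cam('top');s=cam('side')
cv2.imwrite('pics/s6.png',cv2.resize(np.hstack([s['color'][120:360,230:450],t['color'][120:360,180:420]])[:,:,::-1],None,fx=1.7,fy=1.7))
for q in red(t): print(q[0],q[1],cv2.boxPoints(q[2]).ravel())
st=env.state();print(st['t'],st['eef_pos'],st['ft_force'])
E
```

```text
[233 121  64  16 528] [263.9 128.4] [232.8 127.6 295.1 120.3 296.1 129.  233.9 136.4]
[209 242  12  43 226] [213.4 264. ] [208.5 242.  216.8 241.3 220.6 283.7 212.4 284.4]
[221 247  27  28 388] [233.8 259.9] [220.4 247.1 245.7 244.8 248.2 271.9 222.8 274.2]
16.4167 [ 564.2 -195.3  383.4] [-0.1  0.7  0.1]
```

View pics/s6.png

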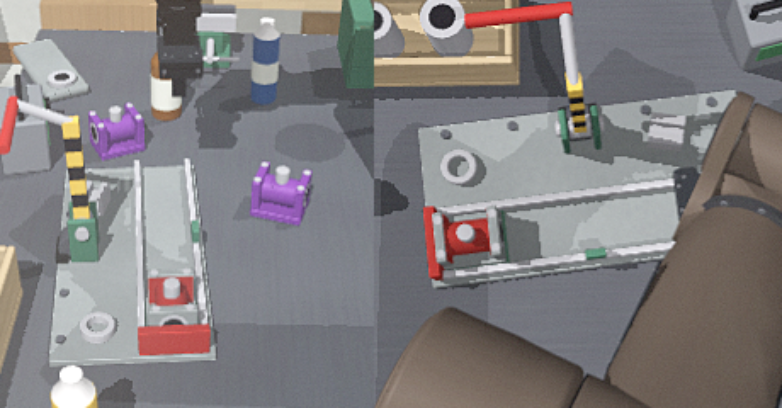

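The housing lies flat against the stop with no visible gap (its pin is at (465,232) in the top crop). The handle's pixels are unchanged from just after raising, and the robot is clear. Handing in.

```bash
python3 -c "
from h import *
print(env.job_done())"
```

```text
the job is handed in; nothing more can be done
None
```

I raised the barrier, pushed the housing up to the red stop, and handed the job in after about 16 s of robot time. No verdict is reported back.

- **Barrier:** I pushed the handle up along its arc with closed fingers to about 1.05 rad, then backed away. It swung up to its end stop by itself. The handle's position in the top view was the same before and after the housing push. The highest force I read here was about 22 N, against the 40 N limit.
- **Housing:** I pushed it through the open barrier at 2–3 N until the force rose at the stop. The last reading was 39 N, against the 60 N limit, and then I backed off. That is higher than I intended: the last two small steps could have been one. The final pictures show it flat in the lane against the stop with no visible gap.
- **Bystanders and arm:** The cans, ring and look-alikes that were in view looked unmoved. The wrench was outside the last crops, and the V-block and bottle were partly covered, but the arm did not go near any of them. The arm ended well clear, with force readings near zero.
- **Disagreement:** My image estimate put the stop contact about 2–3 mm short of where it actually was, which is within calibration error.

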